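# Rack a specimen jar and hold its bayonet lid at half turn

## Robot

A 6-joint arm with a two-finger parallel gripper is mounted at the origin on the work surface. World frame = base frame: x ahead of the robot, y to its left, z up, the work surface at z = 0. Lengths are in m, angles in rad, forces in N, time in s.
With the tool pointing down it reaches from about 0.325 to 0.875 m from the base axis. Payload 4.4 kg.
Tool frame: the origin (TCP) lies at the very end of the fingers, on their centre line; the grasp point (between the pads) lies behind it (bot.tcp_to_grasp is the z of the grasp point in the tool frame, in m); z points along the fingers, y is the direction in which the jaws open and shut (so a half turn about z gives the same grasp; the last joint's range is limited). The gripper opens to 85 mm and grips with 20 to 120 N. Pads are 22 mm wide; open, the fingers measure 114 mm over their backs; the gripper's body (76 mm by 85 mm) begins 54 mm behind the grasp point. The pads swing forward as they close: fully open they stand 13 mm farther back than shut.
Start: joints at [-1.429, 0.207, 1.542, -0, 1.393, -0.15], TCP at [0.165, -0.551, 0.231] pointing down, gripper open.
Joint ranges: [-2.73, 2.73], [-0.86, 2.22], [0.23, 2.46], [-1.11, 4.25], [0.08, 2.63], [-2.82, 2.82]. Speed limits (rad/s): [2.79, 2.79, 3.14, 3.14, 3.14, 3.14].

## Interface

Orientations are given as a 3x3 rotation matrix whose columns are the frame's x, y, z axes.
In Python, from rig import bot gives the robot as it stands. The module is installed in compiled form; this text tells all that it offers. Calls block until the motion is done:
- bot.move_ptp(position, orientation): joint-space move of the TCP to a pose.
- bot.movel(position, rot=None, feed=0.15): straight line of the TCP; rot=None keeps the orientation; feed is the mean speed in m/s.
- bot.move_joints(angles): joint-space move.
- bot.ungrasp() and bot.gripper_close(grip_force=None): open the fingers fully, or close them until they stop; grip_force is the grip in N (None keeps the last).
- bot.pause(seconds).
- bot.solve_ik(position, orientation): joint angles nearest the present ones, or None.
- bot.read_state(): the state.
- bot.read_camera(name): name is "scene" or "top"; returns the picture (400x640x3 uint8, red, green, blue); there is no depth.
- bot.camera_model(name): a dict with "K" (3x3 intrinsics, pixels), "extrinsics" (4x4, takes a point from world to camera coordinates). Camera axes: x right, y down, z forward; pixel columns grow to the right and rows downward; lengths in m; the calibration is good to about 2 mm. A picture is of the moment at which its call begins. camera_model takes no time and is no camera call.
A pose or a line that the arm cannot do raises bot.PlanningError and nothing moves.
- bot.hand_in(): hands the job in, once; it reports no verdict.
The state is a dict: "time_s": time; "joint_positions": joint angles; "dq": joint speeds; "tau": joint torques, N m; "tool_pos": TCP position; "ee_rot": TCP orientation; "contact_force": force on the tool from outside, world axes, zero at the start; "wrist_torque": the same for the moment, N m; "grip_width": opening from 0.0 (shut) to 1.0 (fully open).
Only numpy, scipy, OpenCV 4.12 (cv2) and the standard library are available. Lean on these libraries where they do the work, as an engineer would, in place of code of your own. Each camera call takes 0.05 s, during which the arm holds its last target.

## Task

Stand the open specimen jar upright in the free cell of the steel rack, the one with the rubber mat, and let go of it. Then set the bayonet lid on the jar with its grip bar in line with the two pins on the neck, lower it fully home and turn it clockwise (seen from above) halfway to the lock, 40 of its 80 degrees, never as far as the lock's click. Finish while still gripping the lid there, and leave the tins and the other things on the bench alone.

Things in the scene. Friction and masses are not known exactly. Their poses are not given: they have to be found in the camera images.
- jar: Open white plastic specimen jar, 0.35 kg, loose, starts upright on the bench: square body 64 x 64 mm, 75 mm tall, with a round neck on top; 101 mm overall. Origin: centre of the underside; z up the axis; x and y square to the body's flat sides; the two pins of the neck lie along x.
- jar_rim (a point): Centre of the jar's mouth, 101 mm above the jar's underside. The neck is 50 mm across and 26 mm tall, its top 6 mm narrowing to 46 mm.
- jar_pin (a point): Outer end of one of the two opposite round steel pins, 7 mm thick, sticking out of the neck along the jar's +x and -x, 91 mm above its underside, ends 30.5 mm from the axis.
- lid: Dark grey plastic bayonet lid, 0.09 kg, loose, starts on the bench open side down: round cap 72 mm across, 24 mm tall (ceiling inside at 19 mm), grip bar on top, 50 mm overall. Origin: centre of the underside; z up; x along the bar. Fully home, the ceiling rests on the jar's rim: lid origin 82 mm above jar origin. From there it turns clockwise only (from above).
- lid_bar (a point): Centre of the lid's straight grip bar, 37 mm above the lid's underside. The bar is 56 mm long (lid's x), 12 mm thick, and stands from 24 to 50 mm above the underside. Half turn is the bar 40 degrees clockwise of the pins' line.
- lid_gap (a point): One of two gaps, under both ends of the bar, between two ledges (inner diameter 54 mm, 4 mm thick) round the lid's lower edge. The pins pass when the bar is within 8 degrees of their line, either way round. Turning slides the ledges under the pins (1.5 mm play, little torque); sprung balls click past the pins at 56 to 72 degrees; a stop at 80 is the lock. It stays where left.
- mat: Black rubber mat 66 x 66 x 3 mm, fixed on the floor of the rack's one free cell (which of the three cells is free varies). Origin: centre of its underside, 5 mm above the bench; the jar stands on its top, 8 mm above the bench. Its x and y axes are those of the rack; it is square with the cell.
- rack: Open steel rack, fixed to the bench, 80 mm (its x) by 230 mm (its y), 45 mm high, walls and floor 5 mm, with two dividers as high as the walls making a row of three square cells 70 x 70 mm, centres 75 mm apart along y. The jar fits a cell with its sides along the walls (any of four ways), 3 mm free each side; the cell stops it turning. Origin: centre of the underside.
- tin_a: Low round metal tin, 62 mm across, 40 mm tall, loose in one rack cell (45 mm above the bench, level with the rack's walls). Origin: centre of the underside. Leave alone.
- tin_b: Low round metal tin like the other, in another rack cell. Leave alone.
- slidebox: White slide box 87 x 62 x 36 mm, loose on the bench beyond the rack. Origin: centre of the underside. Leave alone.
- cassettes: Stack of tissue cassettes, 40 x 28 x 35 mm, one loose piece, beyond the rack. Origin: centre of the underside. Leave alone.
Things that resemble listed ones, but are neither listed nor needed, are in the scene too. What is shaped like the lid but green, pink or purple is not meant.

How it is judged:
By the outcome, as a careful person would: the job done as asked, in the order asked, and still so for the second after the job is handed in, while the arm keeps its last pose, push and grip.
It also fails if it takes over 58 s, if anything falls off the work surface, if the arm or the gripper's body presses on something with over 40 N, if the wrist force passes 120 N, or if a joint passes its speed limit or range.

## Working session

There is one attempt and no reset: what is moved stays moved. The work goes in short steps, each a Python script; the robot and the scene stay as the last script left them, time stands still between calls to the robot, and variables do not carry over. Pictures are saved under pics/ and viewed, and the job is handed in when it is done.

```bash
mkdir -p pics; python3 - <<'E'
from rig import bot
import cv2,numpy as np
for n in("scene","top"):
    im=bot.read_camera(n);cv2.imwrite(f"pics/{n}0.png",im[:,:,::-1])
    m=bot.camera_model(n);print(n,np.round(m["K"],1).tolist(),np.round(m["extrinsics"],3).tolist())
s=bot.read_state();print(s);print(bot.tcp_to_grasp)
E
```

```text
scene [[374.1, 0.0, 317.4], [0.0, 374.1, 206.5], [0.0, 0.0, 1.0]] [[0.383, 0.923, -0.012, -0.209], [0.715, -0.305, -0.629, -0.381], [-0.585, 0.233, -0.777, 1.343], [0.0, 0.0, 0.0, 1.0]]
top [[481.6, 0.0, 325.4], [0.0, 481.6, 197.2], [0.0, 0.0, 1.0]] [[-0.009, -1.0, -0.002, -0.009], [-0.994, 0.009, -0.111, 0.574], [0.111, 0.001, -0.994, 1.308], [0.0, 0.0, 0.0, 1.0]]
{'time_s': 0.1, 'joint_positions': array([-1.42951440e+00,  2.07361787e-01,  1.54280273e+00,  3.71216058e-07,
        1.39352426e+00, -1.50499229e-01]), 'dq': array([ 0.00244684, -0.00384162, -0.00448287,  0.0002233 ,  0.00065724,
       -0.00114377]), 'tau': array([-4.36897590e-04, -3.84090364e+01, -2.92548108e+01, -2.32973744e-04,
        4.85986980e-03,  1.68450180e-05]), 'tool_pos': array([ 0.16529579, -0.55001355,  0.23023052]), 'ee_rot': array([[ 9.57733095e-01,  2.87658186e-01, -2.94797935e-04],
       [ 2.87658165e-01, -9.57730898e-01,  2.07528657e-03],
       [ 3.14636078e-04, -2.07237166e-03, -9.99997803e-01]]), 'contact_force': array([0.159343  , 0.32814968, 0.88175227]), 'wrist_torque': array([ 0.03222097, -0.04713215, -0.01766042]), 'grip_width': 0.9950683392213688}
-0.0187
```

View pics/scene0.png

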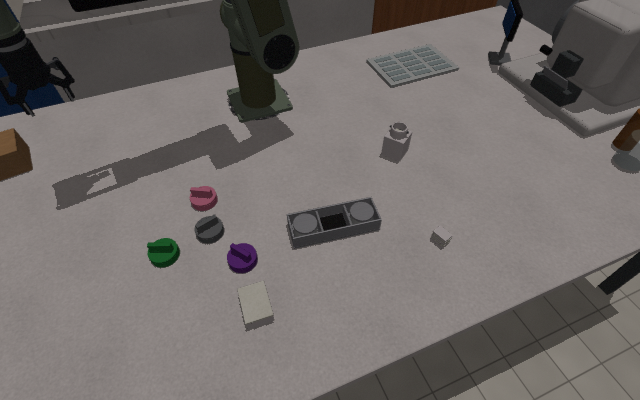

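View pics/top0.png

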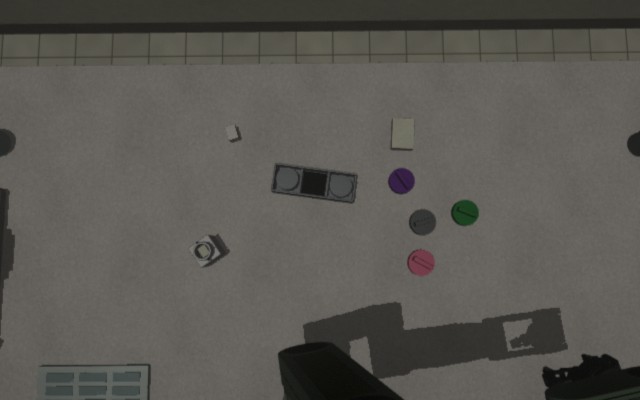

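The scene shows four lid-shaped things: grey at top (422,222), pink (421,262), green (465,212) and purple (401,180). The grey one is the lid. The jar is at top (205,250), the only neck. The rack is at (314,183) and its middle cell is the black, free one. I'll take enlarged crops to measure them.

```bash
python3 - <<'E'
import cv2,numpy as np
t=cv2.imread("pics/top0.png");s=cv2.imread("pics/scene0.png")
def c(im,x,y,w,h,k,n):
    o=cv2.resize(im[y:y+h,x:x+w],None,fx=k,fy=k,interpolation=cv2.INTER_CUBIC)
    o=cv2.convertScaleAbs(o,alpha=1.5)
    for i in range(0,w,10):
        cv2.line(o,(i*k,0),(i*k,6),(0,0,255),1);cv2.putText(o,str(x+i),(i*k,16),0,.3,(0,0,255),1)
    for j in range(0,h,10):
        cv2.line(o,(0,j*k),(6,j*k),(0,0,255),1);cv2.putText(o,str(y+j),(8,j*k+4),0,.3,(0,0,255),1)
    return o
a=c(t,180,225,50,50,8,"");b=c(t,398,197,50,50,8,"")
d=c(s,370,110,50,50,8,"");e=c(s,184,204,50,50,8,"")
cv2.imwrite("pics/j.png",np.hstack([a,d])); cv2.imwrite("pics/l.png",np.hstack([b,e]))
cv2.imwrite("pics/r.png",c(t,265,155,100,55,8,""))
E
```

```text
(no output)
```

View pics/j.png

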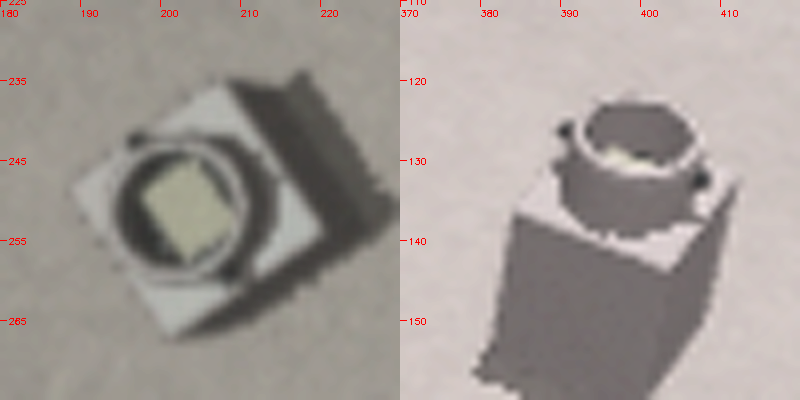

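View pics/l.png

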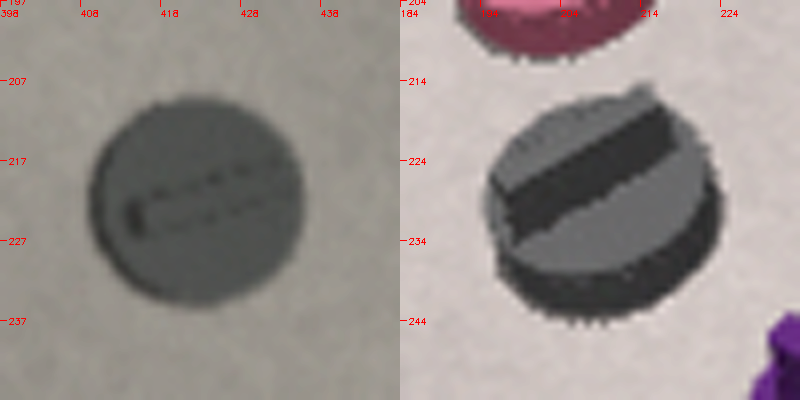

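View pics/r.png

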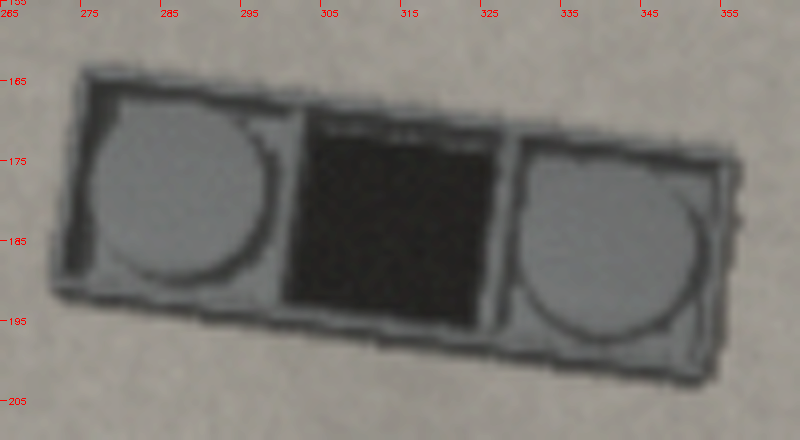

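The jar's body top corners, pins, rim and the grey lid all show clearly. The free cell is the middle one. Next I'll fit poses from pixels in both cameras.

```bash
cat > h.py <<'E'
import numpy as np,cv2
from rig import bot
from scipy.optimize import least_squares
M={n:bot.camera_model(n) for n in("scene","top")}
def proj(n,P):
    P=np.atleast_2d(P);E=M[n]["extrinsics"];c=P@E[:3,:3].T+E[:3,3];p=c@M[n]["K"].T;return p[:,:2]/p[:,2:]
def back(n,uv,z):
    E=M[n]["extrinsics"];R,t=E[:3,:3],E[:3,3];d=R.T@np.linalg.inv(M[n]["K"])@[*uv,1];o=-R.T@t
    return o+d*(z-o[2])/d[2]
def fit(obs,x0):
    """obs: list (cam,(u,v),local xyz); pose x,y,yaw"""
    def W(p,l):
        c,s=np.cos(p[2]),np.sin(p[2]);return [p[0]+c*l[0]-s*l[1],p[1]+s*l[0]+c*l[1],l[2]]
    f=lambda p:np.concatenate([proj(n,W(p,l))[0]-uv for n,uv,l in obs])
    r=least_squares(f,x0,loss='soft_l1');return r.x,np.abs(r.fun).reshape(-1,2)
def crop(im,x,y,w,h,k):
    o=cv2.convertScaleAbs(cv2.resize(im[y:y+h,x:x+w],None,fx=k,fy=k,interpolation=cv2.INTER_CUBIC),alpha=1.5)
    for i in range(0,w,10):
        cv2.line(o,(i*k,0),(i*k,6),(0,0,255),1);cv2.putText(o,str(x+i),(i*k,16),0,.3,(0,0,255),1)
    for j in range(0,h,10):
        cv2.line(o,(0,j*k),(6,j*k),(0,0,255),1);cv2.putText(o,str(y+j),(8,j*k+4),0,.3,(0,0,255),1)
    return o
def down(a):
    """tool z down, tool x at yaw a; jaw (y) axis at a-90deg"""
    c,s=np.cos(a),np.sin(a);return np.array([[c,s,0],[s,-c,0],[0,0,-1.]])
E
python3 - <<'E'
from h import *
# jar
def jarobs(t,s):
    return [(n,uv,l) for n,d in(("top",t),("scene",s)) for uv,l in d]
h=.032
c=[back("top",p,.075) for p in((208,235.5),(189,248),(201.5,267),(220,253.5))]
for i in range(4):print(np.round(c[i],4),np.linalg.norm(c[i]-c[i-1]))
for n,ps in(("top",((197,242.5),(209,259))),("scene",((390.7,126),(407.2,132.5)))):
    a,b=[back(n,p,.091) for p in ps];print(n,a,b,np.linalg.norm(a-b),(a+b)/2,np.degrees(np.arctan2(*(a-b)[1::-1])))
print("rim",back("top",(202.2,251.3),.101),back("scene",(398.5,127),.101))
print("body c",np.mean(c,0))
c=[back("top",p,.045) for p in((275,163.5),(357,174.5),(353.5,203),(271.5,192.5))]
for i in range(4):print(np.round(c[i],4),np.linalg.norm(c[i]-c[i-1]))
print("rack",np.mean(c,0))
for i,j in((0,1),(3,2)):print(np.degrees(np.arctan2(*(c[i]-c[j])[1::-1])))
# mat corners in top
c=[back("top",p,.045) for p in((303.3,168.8),(327.3,171.5),(324,196),(300.3,193.2))];print("mat approx",np.mean(c,0))
print("lid top", back("top",(422.8,222),.018),back("top",(423,220.8),.05))
for n,ps in(("top",((414.6,224.3),(433.5,219))),):
    a,b=[back(n,p,.037) for p in ps];print(n,a,b,np.linalg.norm(a-b),(a+b)/2,np.degrees(np.arctan2(*(a-b)[1::-1])))
for ps in(((196.8,227.3),(216.5,217)),):
    a,b=[back("scene",p,.05) for p in ps];print(a,b,np.linalg.norm(a-b),(a+b)/2,np.degrees(np.arctan2(*(a-b)[1::-1])))
E
```

```text
[0.4685 0.3001 0.075 ] 0.058160413813165515
[0.4357 0.3501 0.075 ] 0.059785489968671016
[0.3853 0.3158 0.075 ] 0.06095977079781536
[0.4205 0.2673 0.075 ] 0.059898008303262494
top [0.44981892 0.32482399 0.091     ] [0.40643691 0.29243413 0.091     ] 0.05413964802892995 [0.42812791 0.30862906 0.091     ] 36.745736976092154
scene [0.40544783 0.2927853  0.091     ] [0.45002294 0.32194743 0.091     ] 0.053266967198069955 [0.42773538 0.30736636 0.091     ] -146.8063091432775
rim [0.42665368 0.30811086 0.101     ] [0.42863977 0.30378078 0.101     ]
body c [0.42750557 0.30833327 0.075     ]
[0.6674 0.1249 0.045 ] 0.08160634233620645
[ 0.6344 -0.1023  0.045 ] 0.22961696767444809
[ 0.5552 -0.0914  0.045 ] 0.07996987661886353
[0.5863 0.1343 0.045 ] 0.22790168527152993
rack [0.61082461 0.0163692  0.045     ]
81.74614613470392
82.1498978134393
mat approx [0.61357065 0.01765906 0.045     ]
lid top [ 0.50277886 -0.28581813  0.018     ] [ 0.50419617 -0.28003727  0.05      ]
top [ 0.4955429  -0.25923205  0.037     ] [ 0.50969035 -0.31174606  0.037     ] 0.054386312822797614 [ 0.50261662 -0.28548906  0.037     ] 105.0777068083891
[ 0.51564983 -0.31205829  0.05      ] [ 0.50302442 -0.25953074  0.05      ] 0.054023547600862906 [ 0.50933712 -0.28579451  0.05      ] -76.48488250522199
```

```bash
python3 - <<'E'
from h import *
s=cv2.imread("pics/scene0.png");t=cv2.imread("pics/top0.png")
cv2.imwrite("pics/r2.png",crop(s,282,190,105,60,7)); cv2.imwrite("pics/l2.png",np.hstack([crop(cv2.convertScaleAbs(t,alpha=1.6),405,205,36,36,11),crop(s,190,210,36,36,11)]))
E
```

```text
(no output)
```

View pics/r2.png

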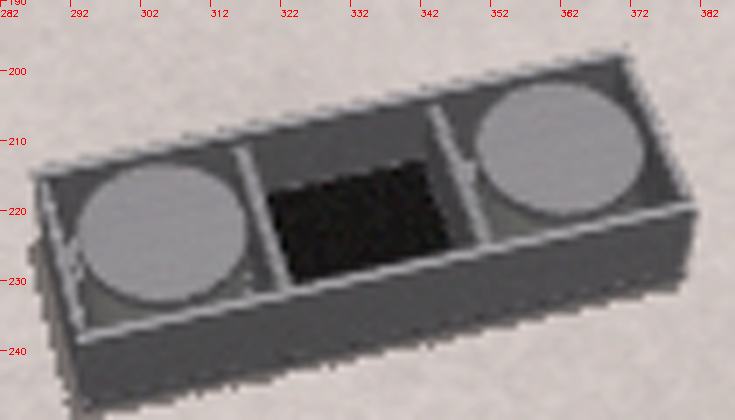

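View pics/l2.png

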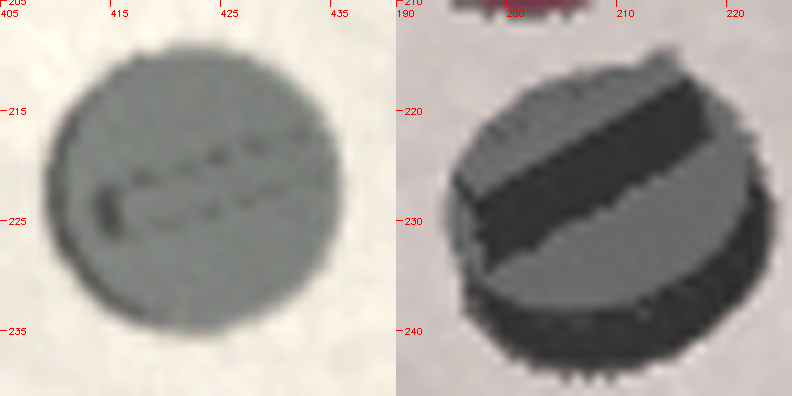

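```bash
python3 - <<'E'
from h import *
c=[back("scene",p,.045) for p in((286.8,215),(371.2,197.8),(381,219.7),(293,239.2))]
for i in range(4):print(np.round(c[i],4),np.linalg.norm(c[i]-c[i-1]))
print("rack",np.mean(c,0))
for i,j in((0,1),(3,2)):print(np.degrees(np.arctan2(*(c[j]-c[i])[1::-1])))
print("lid cap top c",back("top",(423,221.8),.024))
# model overlay
t=cv2.imread("pics/top0.png");s=cv2.imread("pics/scene0.png")
R=np.radians
def box(p,yaw,sx,sy,z):
    c_,s_=np.cos(yaw),np.sin(yaw)
    return np.array([[p[0]+c_*x-s_*y,p[1]+s_*x+c_*y,z] for x,y in((sx,sy),(-sx,sy),(-sx,-sy),(sx,-sy))])
def circ(p,r,z):
    a=np.linspace(0,2*np.pi,40);return np.c_[p[0]+r*np.cos(a),p[1]+r*np.sin(a),0*a+z]
P={"jar":[box((.4276,.308),R(34),.032,.032,.075),circ((.4276,.308),.023,.101),box((.4276,.308),R(34),.032,.032,.0)],
 "rack":[box((.611,.0168),R(-8),.04,.115,.045),box((.611,.0168),R(-8),.04,.115,0)],
 "lid":[circ((.5035,-.286),.036,.024),box((.5035,-.286),R(104.5),.028,.006,.05),circ((.5035,-.286),.036,0)]}
out=[]
for n,im in(("top",t),("scene",s)):
  for k,(name,ls) in enumerate(P.items()):
    pts=np.vstack([proj(n,l) for l in ls]);x,y=(pts.min(0)-6).astype(int);w,hh=(pts.max(0)+6-[x,y]).astype(int)
    o=crop(im,x,y,w,hh,6)
    for l in ls:cv2.polylines(o,[np.int32((proj(n,l)-[x,y]+.5)*6)],True,(0,255,0),1)
    o=o[:300] ;o=cv2.copyMakeBorder(o,0,max(0,300-o.shape[0]),0,0,0);out.append((n,o))
a=np.hstack([o for n,o in out if n=="top"]);b=np.hstack([o for n,o in out if n=="scene"])
w=max(a.shape[1],b.shape[1]);a,b=[cv2.copyMakeBorder(i,0,0,0,w-i.shape[1],0) for i in(a,b)]
o=np.vstack([a,b]);cv2.imwrite("pics/ov.png",cv2.resize(o,None,fx=800/w,fy=800/w))
for pos,y in(((.4276,.308,.039),124),((.4276,.308,.039),34),((.611,.0168,.047),82),((.5035,-.286,.026),104.5),((.611,.0168,.116),82),((.611,.0168,.116),42)):
    print(pos,y,np.round(bot.solve_ik(pos,down(R(y))),2))
E
```

```text
[ 0.5632 -0.0921  0.045 ] 0.07689649899302851
[0.5966 0.133  0.045 ] 0.22750516269115578
[0.6706 0.1218 0.045 ] 0.07486750958015881
[ 0.6393 -0.1032  0.045 ] 0.22719902428776217
rack [0.61741047 0.01488129 0.045     ]
81.56297385353028
82.07462532607347
lid cap top c [ 0.50298303 -0.28518636  0.024     ]
(0.4276, 0.308, 0.039) 124 [ 0.46  0.35  1.81 -0.    0.98 -0.13]
(0.4276, 0.308, 0.039) 34 [ 0.46  0.35  1.81 -0.    0.98  1.44]
(0.611, 0.0168, 0.047) 82 [-0.11  0.48  1.59 -0.    1.07  0.03]
(0.5035, -0.286, 0.026) 104.5 [-0.67  0.46  1.68 -0.    1.   -0.92]
(0.611, 0.0168, 0.116) 82 [-0.11  0.39  1.55 -0.    1.2   0.03]
(0.611, 0.0168, 0.116) 42 [-0.11  0.39  1.55 -0.    1.2   0.72]
```

View pics/ov.png

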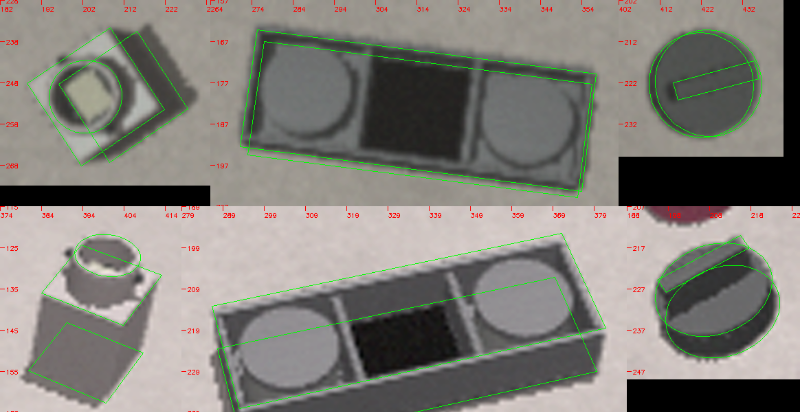

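Both views agree on the jar at (0.4276, 0.308) with yaw 34°, the lid at (0.5035, -0.286) with yaw about 104.5°, and the rack near (0.612, 0.0165) with yaw -8°. Now I'll centre the jar by squeezing it both ways, then pick it up.

```bash
python3 - <<'E'
from h import *
R=np.radians
x,y=.4276,.308
bot.ungrasp()
bot.move_ptp([x,y,.15],down(R(124)))
bot.movel([x,y,.039],feed=.12)
s=bot.read_state();print(s["time_s"],s["tool_pos"],s["contact_force"],s["grip_width"])
bot.gripper_close(25)
s=bot.read_state();print(s["time_s"],s["tool_pos"],s["contact_force"],s["wrist_torque"],s["grip_width"])
im=[bot.read_camera(n) for n in("top","scene")]
cv2.imwrite("pics/g1.png",np.hstack([crop(im[0][:,:,::-1],160,200,90,90,4),crop(im[1][:,:,::-1],350,80,100,90,4)]))
E
```

```text
4.55 [0.42836269 0.30837438 0.03978727] [0.87338902 0.47378427 0.63919738] 0.99837514761507
4.8833 [0.4283277  0.30834851 0.04007119] [-0.77610055 -0.41933345  4.4129798 ] [-0.08934376  0.23310939  0.03977467] 0.7476161267735604
```

View pics/g1.png

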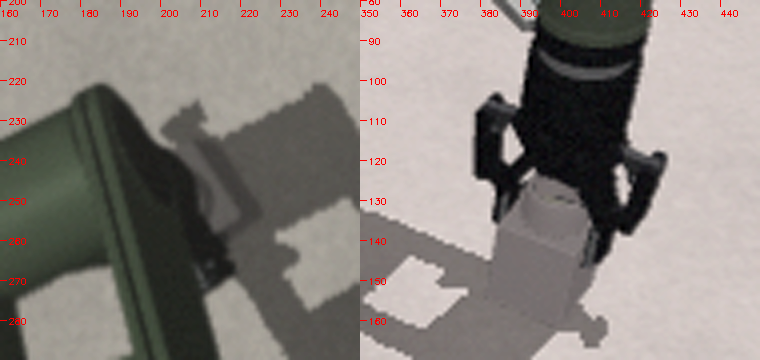

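The close stopped at about 64 mm across the jar body. Next: open, lift clear, turn 90° and grip again to carry.

```bash
python3 - <<'E'
from h import *
R=np.radians
x,y=.4276,.308
bot.ungrasp()
bot.movel([x,y,.122],feed=.15)
bot.move_ptp([x,y,.122],down(R(34)))
bot.movel([x,y,.039],feed=.12)
bot.gripper_close(60)
s=bot.read_state();print(s["time_s"],s["tool_pos"],s["contact_force"],s["wrist_torque"],s["grip_width"])
bot.movel([x,y,.16],feed=.2)
s=bot.read_state();print(s["time_s"],s["tool_pos"],s["contact_force"],s["wrist_torque"],s["grip_width"])
bot.move_ptp([.6125,.0165,.16],down(R(82)))
s=bot.read_state();print(s["time_s"],s["tool_pos"],s["contact_force"],s["wrist_torque"],s["grip_width"])
bot.movel([.6125,.0165,.10],feed=.15)
im=[bot.read_camera(n) for n in("top","scene")]
s=bot.read_state();print(s["time_s"],s["tool_pos"],s["contact_force"],s["wrist_torque"],s["grip_width"])
cv2.imwrite("pics/g2raw.png",im[1][:,:,::-1]);cv2.imwrite("pics/g2rawt.png",im[0][:,:,::-1])
cv2.imwrite("pics/g2.png",np.hstack([crop(im[0][:,:,::-1],265,140,100,80,4),crop(im[1][:,:,::-1],280,140,105,110,4)[:320]]))
cv2.imwrite("pics/g3.png",crop(im[1][:,:,::-1],280,155,105,95,6))
E
```

```text
8.6083 [0.42882859 0.30878442 0.04043913] [0.45329147 0.32621992 4.87455919] [0.16924854 0.08392353 0.01568677] 0.7393431822113321
9.3667 [0.4260822  0.30719385 0.15811028] [ 0.59405894  1.18652208 -4.38546612] [ 0.0004056  -0.0118899  -0.00304149] 0.7406360163397554
10.6667 [0.61153919 0.01737936 0.15874414] [-0.78541694 -0.0268109  -2.92890648] [0.01292573 0.0002635  0.02480786] 0.7395526966187131
11.3167 [0.6139127  0.01674875 0.10176246] [ 0.76958916  0.01104468 -2.5872876 ] [-0.01137704 -0.03550362  0.08564854] 0.7407818743282232
```

View pics/g2.png

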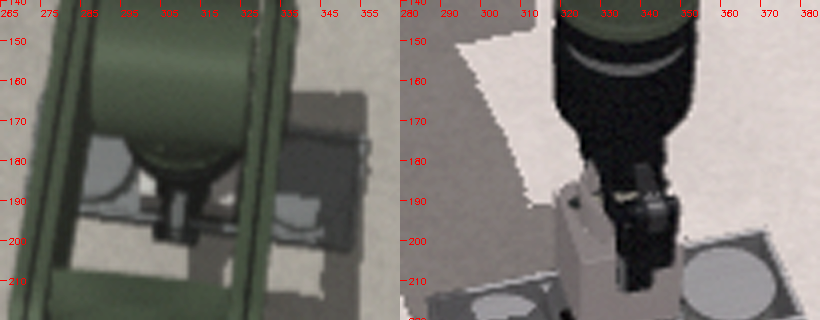

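View pics/g3.png

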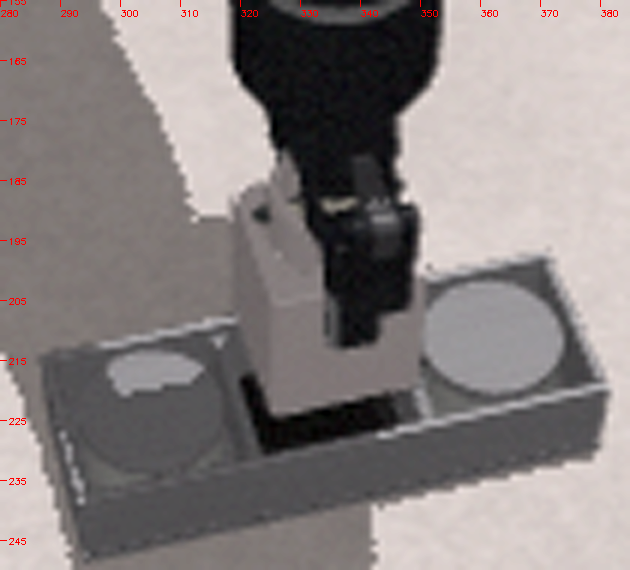

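The jar hangs square above the middle cell, pins along the rack's long axis. Its bottom front corners in the scene view are at about (324.5,224.5) and (348.5,219). I'll compare these with where the robot says they are, to remove camera bias from the rack position.

```bash
python3 - <<'E'
from h import *
R=np.radians
bot.pause(.3)
s=bot.read_state();print(s["time_s"],s["tool_pos"],s["grip_width"],np.degrees(np.arctan2(s["ee_rot"][1,0],s["ee_rot"][0,0])))
im=bot.read_camera("scene")[:,:,::-1]; cv2.imwrite("pics/g4raw.png",im)
o=crop(im,310,180,60,60,10)
tp=s["tool_pos"];z0=tp[2]-.039
a=R(-8);c_,s_=np.cos(a),np.sin(a)
def W(x,y,z,p):return [p[0]+c_*x-s_*y,p[1]+s_*x+c_*y,z]
k=lambda P:[tuple(np.int32((q-[310,180]+.5)*10)) for q in proj("scene",np.array(P))]
h=.032
cv2.polylines(o,[np.int32(k([W(h,-h,z0,tp),W(h,h,z0,tp),W(-h,h,z0,tp),W(-h,-h,z0,tp)]))],True,(0,255,0),1)
cv2.polylines(o,[np.int32(k([W(h,-h,z0+.075,tp),W(h,h,z0+.075,tp),W(-h,h,z0+.075,tp),W(-h,-h,z0+.075,tp)]))],True,(0,255,0),1)
r=(.6125,.0165)
cv2.polylines(o,[np.int32(k([W(.035,-.035,.045,r),W(.035,.035,.045,r),W(-.035,.035,.045,r),W(-.035,-.035,.045,r)]))],True,(255,0,0),1)
cv2.imwrite("pics/g4.png",o)
print(proj("scene",np.array([W(h,-h,z0,tp),W(h,h,z0,tp)])))
E
```

```text
11.6167 [0.61297226 0.01638822 0.10076043] 0.7384953302239863 81.99506223603264
[[324.69540781 224.56057378]
 [349.6645825  219.13485346]]
```

View pics/g4.png

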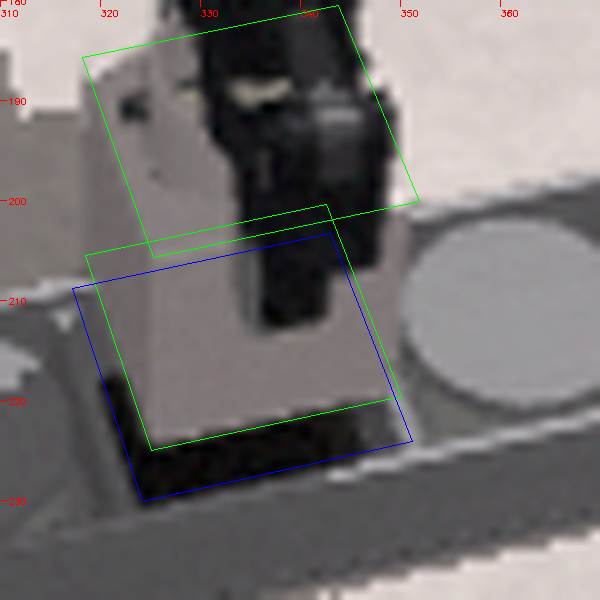

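```bash
python3 - <<'E'
from h import *
R=np.radians
a=R(-8.1);c_,s_=np.cos(a),np.sin(a)
def W(x,y,z,p):return [p[0]+c_*x-s_*y,p[1]+s_*x+c_*y,z]
def rect(sx,y0,y1,z,p):return [W(sx,y0,z,p),W(sx,y1,z,p),W(-sx,y1,z,p),W(-sx,y0,z,p)]
def draw(n,f,x,y,w,h,k,p,al=1.5):
    im=cv2.imread(f);o=cv2.convertScaleAbs(cv2.resize(im[y:y+h,x:x+w],None,fx=k,fy=k,interpolation=cv2.INTER_NEAREST),alpha=al)
    for sx,y0,y1,z in((.04,-.115,.115,.045),(.035,-.035,.035,.045),(.033,-.033,.033,.008)):
        q=np.int32((proj(n,np.array(rect(sx,y0,y1,z,p)))-[x,y]+.5)*k)
        cv2.polylines(o,[q],True,(0,255,0) if sx!=.033 else (0,0,255),1)
    return o
A=draw("scene","pics/scene0.png",283,192,102,53,7,(.6125,.0165))
B=draw("top","pics/top0.png",266,158,96,50,7,(.6125,.0165),2.2)
cv2.imwrite("pics/ra.png",A);cv2.imwrite("pics/rb.png",B)
E
```

```text
(no output)
```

View pics/ra.png

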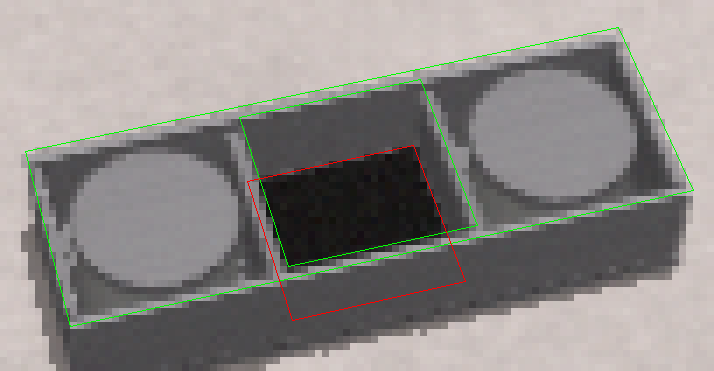

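View pics/rb.png

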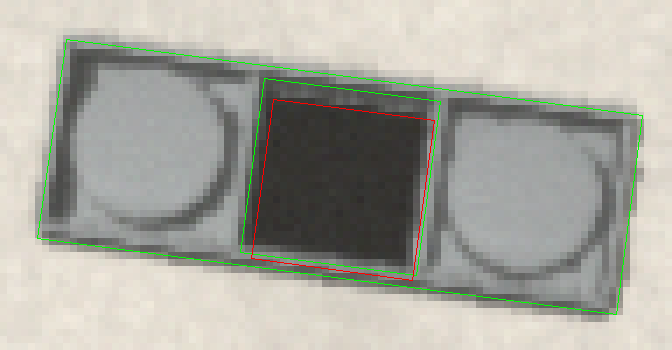

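The estimates scatter by 1–2 mm, while the clearance is ±3 mm. I'll go in gently at a blended centre (0.6135, 0.017), watching the force.

```bash
python3 - <<'E'
from h import *
x,y=.6135,.017
bot.movel([x,y,.088],feed=.08);bot.pause(.2)
f0=bot.read_state()["contact_force"];print("f0",f0)
for z in(.084,.080,.076,.072,.066,.060,.054):
    bot.movel([x,y,z],feed=.04)
    s=bot.read_state();d=s["contact_force"]-f0
    print(z,round(s["time_s"],2),np.round(s["tool_pos"],4),np.round(d,1),np.round(s["wrist_torque"],2))
    if np.linalg.norm(d)>10: break
im=bot.read_camera("scene")[:,:,::-1];cv2.imwrite("pics/g5.png",crop(im,300,170,75,70,8))
E
```

```text
f0 [-0.42363065 -0.18685011 -3.87409908]
0.084 12.42 [0.6132 0.017  0.0836] [0.8 0.1 1.2] [-0.06 -0.04  0.03]
0.08 12.67 [0.6131 0.0171 0.0795] [ 0.1 -0.2  0.7] [-0.01 -0.    0.01]
0.076 12.92 [0.6131 0.0171 0.0755] [-0.7  0.1 -0.1] [ 0.02 -0.07  0.02]
0.072 13.17 [0.6131 0.017  0.0715] [-0.4 -0.6 -0.4] [ 0.03 -0.   -0.01]
0.066 13.47 [0.613  0.0171 0.0654] [ 0.9 -0.3  1.1] [ 0.01  0.01 -0.01]
0.06 13.77 [0.613  0.017  0.0594] [ 0.5  0.1 -0.1] [-0.    0.03 -0.  ]
0.054 14.07 [0.613  0.0171 0.0534] [0.2 0.5 0.1] [-0.01 -0.05  0.02]
```

View pics/g5.png

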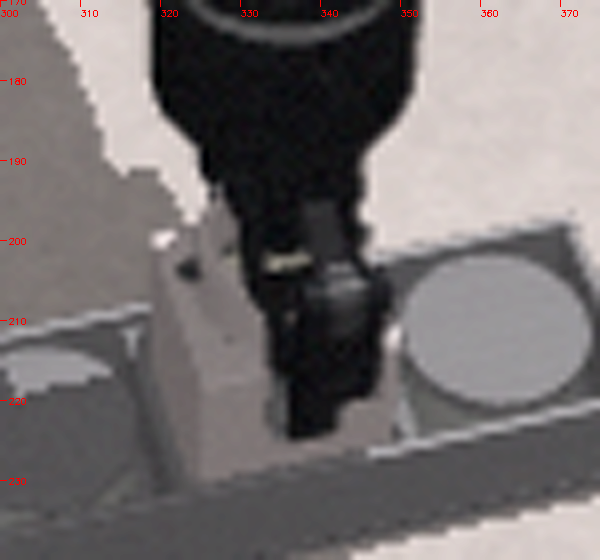

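The jar is inside the cell with no wall contact. I'll lower it onto the mat, feeling for the bottom, and let go.

```bash
python3 - <<'E'
from h import *
x,y=.6135,.017
f0=bot.read_state()["contact_force"]
z=.054
while z>.0435:
    z-=.0015
    bot.movel([x,y,z],feed=.03)
    s=bot.read_state();d=s["contact_force"]-f0
    print(round(z,4),np.round(s["tool_pos"],4),np.round(d,1))
    if d[2]>4: break
bot.ungrasp();bot.pause(.1)
s=bot.read_state();print(s["time_s"],s["tool_pos"],s["contact_force"])
p=s["tool_pos"]
bot.movel([x,y,.17],feed=.2)
bot.move_ptp([.5035,-.286,.12],down(np.radians(104.5)))
im={n:bot.read_camera(n)[:,:,::-1] for n in("top","scene")}
for n in im:cv2.imwrite(f"pics/p_{n}.png",im[n])
s=bot.read_state();print(s["time_s"],s["tool_pos"],s["contact_force"])
cv2.imwrite("pics/p1.png",np.hstack([crop(im["top"],266,140,96,75,4),crop(im["scene"],285,165,100,75,4)]))
cv2.imwrite("pics/p2.png",im["scene"])
E
```

```text
0.0525 [0.6135 0.017  0.0525] [-0.2  0.3 -0.5]
0.051 [0.6134 0.017  0.0509] [-0.4 -0.6 -0.2]
0.0495 [0.6133 0.017  0.0493] [-1.3  0.5 -0.7]
0.048 [0.6139 0.0169 0.0485] [-1.   0.9  2.9]
0.0465 [0.6139 0.0168 0.0485] [-4.5 -0.4 10.1]
15.825 [0.61350039 0.01703844 0.04634902] [-0.10199682  0.19072493 -0.43335129]
17.925 [ 0.50415993 -0.28490672  0.11992612] [-0.26833494 -0.3590682   0.20780658]
```

View pics/p1.png

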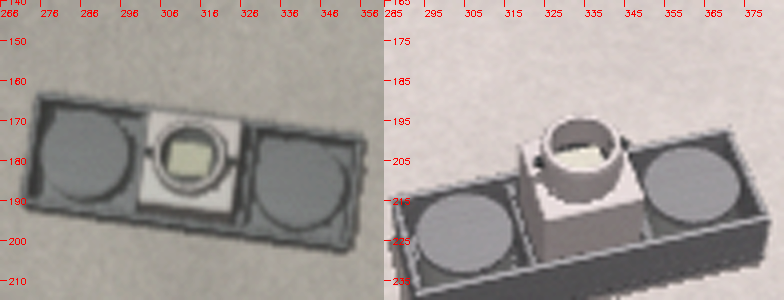

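View pics/p2.png

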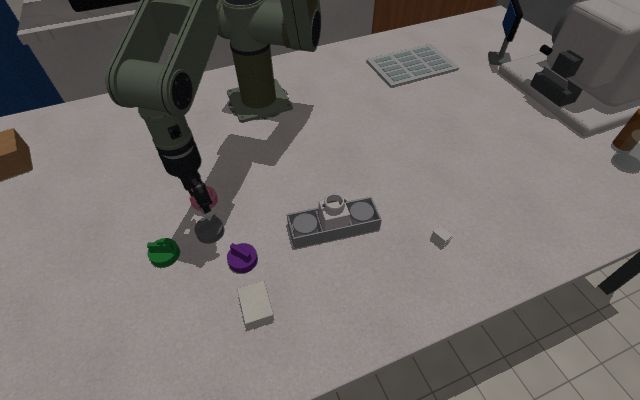

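The jar stands upright in the middle cell at robot position (0.6135, 0.017), with its pins along the rack's y axis at 82°. For the lid, I'll first squeeze the bar end to end to centre it lengthwise. Then I'll grip across it.

```bash
python3 - <<'E'
from h import *
R=np.radians
x,y=.5035,-.2855
def st(m):
    s=bot.read_state();print(m,round(s["time_s"],2),np.round(s["tool_pos"],4),np.round(s["contact_force"],1),np.round(s["wrist_torque"],2),round(s["grip_width"],4));return s
bot.move_ptp([x,y,.085],down(R(14.5)))
bot.movel([x,y,.0245],feed=.1);bot.pause(.15);st("down")
bot.gripper_close(20);st("closed")
im={n:bot.read_camera(n)[:,:,::-1] for n in("top","scene")}
cv2.imwrite("pics/l3.png",np.hstack([crop(im["top"],380,180,90,80,4),crop(im["scene"],160,170,90,80,4)]))
E
```

```text
down 20.23 [ 0.5043 -0.2861  0.0255] [ 0.1  0.6 -0.9] [ 0.02 -0.01  0.  ] 0.9995
closed 20.62 [ 0.5039 -0.2858  0.0252] [-1.2  1.2  3.8] [0.04 0.08 0.08] 0.6503
```

View pics/l3.png

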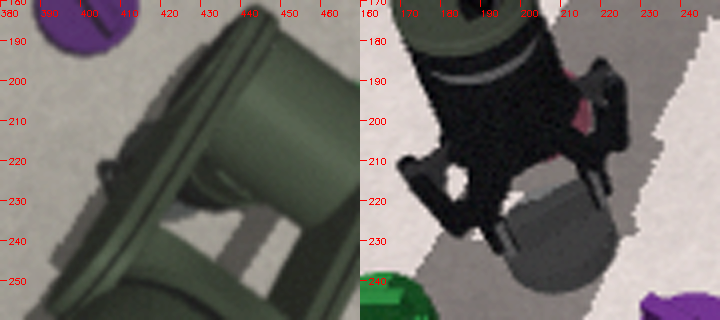

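The width reads about 55–56 mm, so the bar ends are gripped and centred lengthwise. Now I'll turn 90° and grip across the bar.

```bash
python3 - <<'E'
from h import *
R=np.radians
x,y=.5035,-.2855
def st(m):
    s=bot.read_state();print(m,round(s["time_s"],2),np.round(s["tool_pos"],4),np.round(s["contact_force"],1),np.round(s["wrist_torque"],2),round(s["grip_width"],4));return s
bot.ungrasp()
bot.movel([x,y,.075],feed=.15)
bot.move_ptp([x,y,.075],down(R(104.5)))
bot.movel([x,y,.027],feed=.1);bot.pause(.15);st("down")
bot.gripper_close(60);st("closed")
bot.movel([x,y,.19],feed=.2);st("up")
bot.move_ptp([.6135,.017,.19],down(R(82)));bot.pause(.3);st("over")
im={n:bot.read_camera(n)[:,:,::-1] for n in("top","scene")}
cv2.imwrite("pics/l4.png",crop(im["scene"],285,140,100,95,6))
E
```

```text
down 23.79 [ 0.5043 -0.2861  0.028 ] [ 0.7 -0.2  1.2] [ 0.03 -0.04  0.01] 1.0014
closed 24.46 [ 0.5037 -0.2857  0.0272] [-0.1 -0.9  1.7] [ 0.04 -0.    0.05] 0.1283
up 25.43 [ 0.5025 -0.2847  0.1882] [-0.7 -0.6 -2.2] [-0.02 -0.03 -0.01] 0.1252
over 26.95 [0.6135 0.016  0.1901] [-0.5 -0.1 -2.1] [ 0.01 -0.02  0.  ] 0.1235
```

View pics/l4.png

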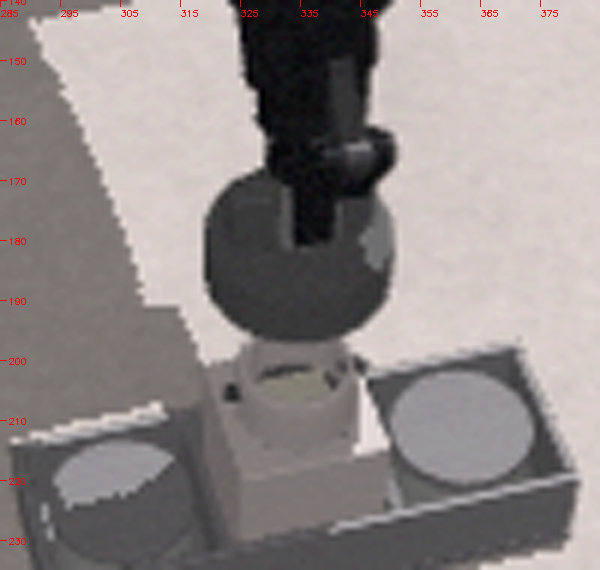

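The lid is held across the bar, in line with the pins. Now I'll lower it in small steps. Expected TCP heights are about 0.130 when the ledges pass the pins, and about 0.117 when home.

```bash
python3 - <<'E'
from h import *
x,y=.6135,.017
bot.movel([x,y,.142],feed=.12);bot.pause(.25)
f0=bot.read_state()["contact_force"];print(f0)
for z in [.139,.136,.133,.1305,.128,.126,.124,.122,.120,.1185,.1175,.1165,.1155,.1145]:
    bot.movel([x,y,z],feed=.03)
    s=bot.read_state();d=s["contact_force"]-f0
    print(z,round(s["time_s"],2),np.round(s["tool_pos"],4),np.round(d,1),np.round(s["wrist_torque"],2))
    if np.linalg.norm(d)>8: break
im={n:bot.read_camera(n)[:,:,::-1] for n in("top","scene")}
cv2.imwrite("pics/l5.png",crop(im["scene"],285,140,100,95,6))
E
```

```text
[-0.44015606  0.951595   -0.94821456]
0.139 28.1 [0.6133 0.017  0.1388] [ 0.  -1.3  0.4] [0.01 0.05 0.02]
0.136 28.35 [0.6132 0.017  0.1356] [-0.3 -1.  -1.3] [-0.01  0.03  0.03]
0.133 28.6 [0.6132 0.017  0.1326] [ 0.4 -0.4 -0.5] [ 0.02 -0.06 -0.02]
0.1305 28.85 [0.6133 0.017  0.1303] [ 1.  -0.6 -0.1] [0.02 0.01 0.04]
0.128 29.1 [0.6133 0.017  0.1277] [-1.2 -0.7  0.1] [-0.01 -0.05  0.01]
0.126 29.35 [0.6133 0.017  0.1258] [ 1.  -0.5  0.7] [-0.01 -0.02 -0.05]
0.124 29.6 [0.6133 0.017  0.1238] [ 0.2 -1.  -0.5] [ 0.02 -0.03 -0.01]
0.122 29.85 [0.6134 0.017  0.1218] [ 0.7 -0.7 -0.3] [ 0.03 -0.03 -0.01]
0.12 30.1 [0.6133 0.017  0.1197] [ 1.4 -1.   0.2] [-0.03  0.06  0.06]
0.1185 30.35 [0.6134 0.017  0.1183] [-0.  -0.9  0. ] [-0.   -0.05  0.  ]
0.1175 30.6 [0.6134 0.017  0.1174] [ 0.3 -0.7 -1.2] [-0.   -0.01 -0.01]
0.1165 30.85 [0.6137 0.017  0.1171] [-1.  -0.1  3.8] [0.09 0.27 0.03]
0.1155 31.1 [0.6138 0.017  0.1171] [-3.  -0.8  8.3] [0.05 0.56 0.03]
```

View pics/l5.png

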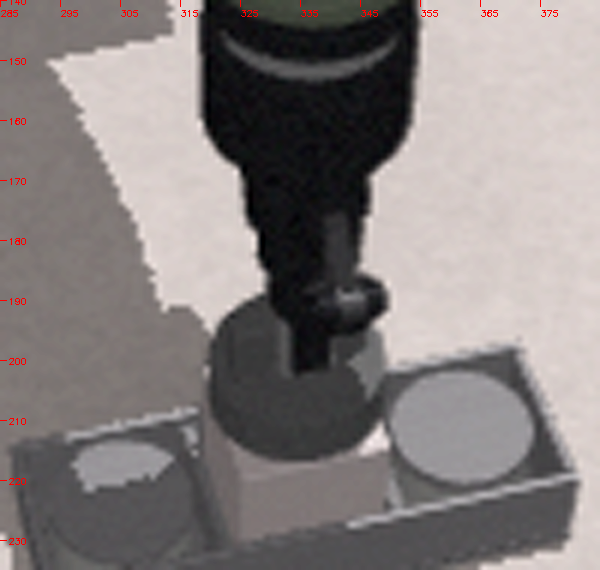

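The lid seated at TCP 0.1171, as expected for fully home. I'll ease the downward push and turn clockwise in small steps.

```bash
python3 - <<'E'
from h import *
R=np.radians
x,y=.6135,.017
bot.movel([x,y,.1168],feed=.03)
for a in range(77,41,-5):
    bot.move_ptp([x,y,.1168],down(R(a)))
    s=bot.read_state();r=s["ee_rot"]
    print(a,round(s["time_s"],2),np.round(s["tool_pos"],4),np.round(s["contact_force"],1),np.round(s["wrist_torque"],2),round(np.degrees(np.arctan2(r[1,0],r[0,0])),1))
    if abs(s["wrist_torque"][2])>1.2: break
bot.pause(.1)
im={n:bot.read_camera(n)[:,:,::-1] for n in("top","scene")}
cv2.imwrite("pics/t1.png",np.hstack([crop(im["top"],266,140,96,75,4),crop(im["scene"],285,165,100,75,4)]))
cv2.imwrite("pics/t2.png",crop(im["scene"],300,170,75,70,8))
E
```

```text
77 31.7 [0.614  0.0169 0.1171] [-0.3  0.   2.4] [0.   0.02 0.  ] 77.1
72 31.95 [0.6139 0.0169 0.1171] [0.2 0.1 3.6] [-0.04  0.04 -0.03] 72.2
67 32.2 [0.6138 0.017  0.1171] [-0.3 -0.   3.7] [-0.03 -0.02 -0.06] 67.2
62 32.45 [0.6138 0.017  0.1171] [-0.9  0.   3.9] [-0.04  0.02 -0.06] 62.2
57 32.7 [0.6137 0.017  0.1171] [-0.6 -1.2  5.8] [-0.08  0.04 -0.07] 57.2
52 32.95 [0.6137 0.017  0.1171] [-0.1  0.3  4.5] [-0.    0.07 -0.11] 52.3
47 33.2 [0.6137 0.017  0.1171] [-0.5 -0.3  5.5] [-0.04  0.04 -0.07] 47.3
42 33.45 [0.6137 0.017  0.1171] [-0.6 -0.4  5.5] [ 0.    0.01 -0.08] 42.3
```

View pics/t1.png

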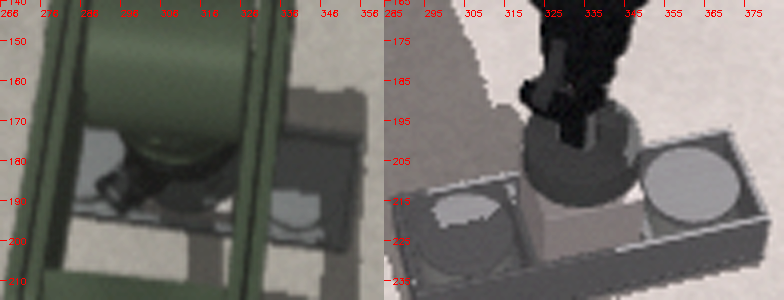

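View pics/t2.png

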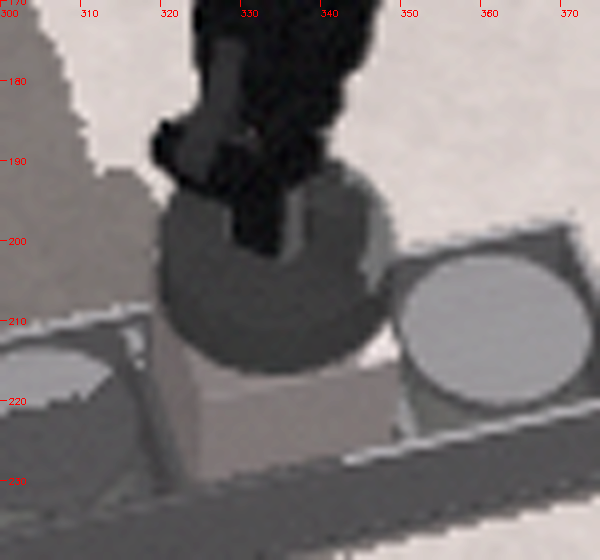

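The torque stayed tiny (0.1 N·m at most), with no click. To confirm the jar did not turn with the lid, I'll compare the visible jar body before and after the turn.

```bash
python3 - <<'E'
from h import *
im=bot.read_camera("scene")[:,:,::-1];cv2.imwrite("pics/fin.png",im)
a=cv2.imread("pics/l5.png")[:,:];b=crop(im,285,140,100,95,6)
sub=lambda o:o[(206-140)*6:(236-140)*6,(312-285)*6:(356-285)*6]
A,B=sub(a),sub(b)
D=cv2.convertScaleAbs(cv2.absdiff(A,B),alpha=2)
cv2.imwrite("pics/cmp.png",np.hstack([A,B,D]))
s=bot.read_state();print(s["time_s"],s["tool_pos"],s["contact_force"],s["wrist_torque"],s["grip_width"])
g=lambda o:cv2.cvtColor(o,6).astype(float)
ga,gb=[g(o)[(219-206)*6:(227-206)*6,:] for o in(A,B)]
for x0,x1 in((0,100),(180,264)):
    print(cv2.phaseCorrelate(ga[:,x0:x1].copy(),gb[:,x0:x1].copy()))
E
```

```text
33.7 [0.61373257 0.01701097 0.11709319] [ 0.22419448 -0.28215952  5.24560246] [-0.02104968 -0.0084037  -0.08953139] 0.12504700866195537
((-0.19650797251820507, 0.08189342234054564), 0.7380785573862545)
((0.023182391745166342, -0.026394032032889925), 0.9780369652040322)
```

View pics/cmp.png

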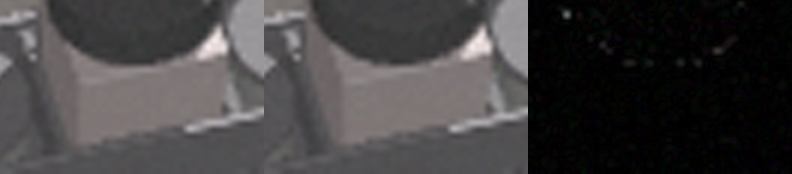

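The jar did not move: the difference image is black except around the lid's edge. The tool turned from 82° to 42.2°, about 40° relative to the pins, still gripping. Handing in.

```bash
python3 - <<'E'
from rig import bot
bot.hand_in();print(bot.read_state()["time_s"])
E
```

```text
the job is handed in; nothing more can be done
the job is handed in; nothing more can be done
```

The jar is standing in the rack's middle cell, released, with the dark grey lid on it, fully home and turned about 40° clockwise. I handed in at about 34 s of the 58 s, still gripping the lid.

- **Jar:** I squeezed it both ways to centre it, then lowered it onto the mat with no wall contact and let go. Its pins run along the rack's long side.
- **Lid:** I centred and gripped it by the bar, then lowered it in line with the pins. It met the rim with the TCP at 0.1171 m, where fully home was expected (0.117 m). The tool then turned from 82° to 42.3°, with torque never above about 0.11 N·m and no click.
- **Last checks:** Pictures before and after the turn show the jar did not move. The push at the end was about 5 N, and I saw no contact with the tins or other things.
- **Disagreements:** The two cameras differed by up to about 6 mm on the rack's position. I used a centre between them, and force readings during insertion showed it was clear. The lid angle comes from the tool and jar angles, as the arm hid the bar from above.

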